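# Load the stopper carriage and hold it at the index

### The job

Drop the two wooden-headed T-stoppers into the two pockets of the stopper jig's carriage, one in each, pushed or dropped fully home and let go while the carriage is still at rest in its home position. Then take the carriage's upright handle, pull it out against its spring until the steel pointer on its side is in line with the brass index finger, and finish while holding it there: do not let go of the handle. Leave the champagne cork, the plain cork and the folded corkscrew where they are.

Things in the scene. Friction and masses are not known exactly. Their poses are not given: they have to be found in the camera images.
- jig: the fixed stopper jig: steel base plate 280 x 130 x 12 mm, two low guide rails (top 26 mm above the table), bracket and spring tube at the rear (top 52 mm). Origin on the table plane; the base reaches from x = -110 to +170 mm, y +-65 mm. Its x axis is the slide line: the carriage is pulled out along its -x, which points to the robot's right, give or take 20 degrees
- carriage (a joint): carriage pulled out along the jig's -x, m: 0 home, end stop 0.080. A spring draws it home: 6 N at home plus 110 N/m (10 to 13 N at the index); let go, it flies back. A wooden block 110 x 60 x 36 mm, flat top 50 mm above the table with two round pockets; at home from x = -25 to +85 mm of the jig
- pocket0 (a point): centre of the mouth of the carriage's front pocket (nearer the handle), 50 mm above the table: a round hole 21 mm across, 30 mm deep, open upwards. At home it is at x = +5 mm, y = 0 of the jig. A stopper is seated when its shank is in the pocket and the underside of its head lies on the block
- pocket1 (a point): centre of the mouth of the rear pocket, alike, 50 mm behind the front one (at home x = +55 mm, y = 0 of the jig)
- handle (a point): the carriage's pull handle: upright dark wooden plate 16 mm thick along the jig's x, 46 wide along y, 67 high, top 85 mm above the table. This point: centre of its top face, at home x = -95, y = 0 of the jig. A 20 mm wide draw bar (top 31 mm above the table) joins it to the block, 62 mm behind. Best pinched from above by its broad faces, closing along the jig's x
- pointer (a point): tip of the small steel pointer fin, 8 mm wide along the slide, that sticks out from the carriage's side on the jig's -y side (the side away from the robot) near its front; at home at x = -18 mm, y = -45 mm of the jig, 42 mm above the table
- index: the mark: fixed brass post 16 x 14 mm, top 45 mm above the table, on the base at the jig's -y side; a 5 mm wide finger on top points to the carriage. Origin at the finger's middle along the slide, 12.5 mm above the table; axes as the jig's. 34 to 60 mm further out than the pointer at home. At the mark, pointer and finger have the same jig x; they pass 3 mm apart without touching
- stopper_a: T-shaped bottle stopper: round wooden head 34 mm across and 20 mm high on a cork shank 18 mm across and 24 mm long, 44 mm tall, 22 g; stands upright on its shank on the table. Origin at the centre of the shank's foot, z up through the head. The two stoppers are alike and either may go in either pocket
- stopper_b: T-shaped bottle stopper: round wooden head 34 mm across and 20 mm high on a cork shank 18 mm across and 24 mm long, 44 mm tall, 22 g; stands upright on its shank on the table. Origin at the centre of the shank's foot, z up through the head. The two stoppers are alike and either may go in either pocket
- stopper_a_collar (a point): centre of the underside of stopper_a's head, 24 mm above its foot
- stopper_b_collar (a point): centre of the underside of stopper_b's head, 24 mm above its foot
- champagne_cork: a bystander: mushroom-shaped all-cork champagne cork, foot 32 mm across, 48 mm tall, too thick for the pockets; origin under its foot
- bottle_cork: a bystander: plain straight cork, 24 mm across, 45 mm tall, standing, no head, too thick for the pockets; origin under its foot
- corkscrew: a bystander: folded waiter's corkscrew lying flat, 112 x 23 x 15 mm; origin under its middle, x along it
Things that resemble listed ones, but are neither listed nor needed, are in the scene too. What is shaped like the stopper_a but black, blue or green is not meant.

How it is judged (in metres and radians):
On the way:
1. both stoppers seated, one in each pocket, and let go, with the carriage home (((distance between stopper_a_collar and pocket0 below 0.005 m and distance between stopper_b_collar and pocket1 below 0.005 m) or (distance between stopper_a_collar and pocket1 below 0.005 m and distance between stopper_b_collar and pocket0 below 0.005 m)) and value of joint carriage below 0.006 m and contact force between the fingers and stopper_a below 0.05 N and contact force between the fingers and stopper_b below 0.05 N), for 0.2 s.
At the end, for the whole second after the job is handed in: both stoppers are still seated, one in each pocket (underside of head within 5 mm of the pocket's mouth), and the carriage stands still, held by the fingers on its handle (over 2 N), with its pointer within 5 mm of the brass index along the slide (((distance between stopper_a_collar and pocket0 below 0.005 m and distance between stopper_b_collar and pocket1 below 0.005 m) or (distance between stopper_a_collar and pocket1 below 0.005 m and distance between stopper_b_collar and pocket0 below 0.005 m)) and x of pointer in the frame of index between -0.005 and 0.005 m and velocity of joint carriage between -0.01 and 0.01 m/s and contact force between the fingers and carriage_c0 above 2 N); the arm keeps its last pose, push and grip.
It fails at once if the champagne cork, the plain cork or the corkscrew is moved by more than 3 cm or knocked over (distance of any of champagne_cork, bottle_cork, corkscrew from where it was at the start of the episode above 0.03 m or angle between any of champagne_cork, bottle_cork, corkscrew's own z axis and vertical above 0.8 rad).
It also fails if it takes over 72 s, if anything falls off the work surface, if the arm or the gripper's body presses on something with over 40 N, if the wrist force passes 120 N, or if a joint passes its speed limit or range.

### The arm

A 6-joint arm with a two-finger parallel gripper is mounted at the origin on the work surface. World frame = base frame: x ahead of the robot, y to its left, z up, the work surface at z = 0. Lengths are in mm, angles in degrees, forces in N, time in s.
With the tool pointing down it reaches from about 425 to 1125 mm from the base axis. Payload 14.9 kg.
Tool frame: the origin (TCP) lies on the centre line of the jaws, within the pads' length; the fingertips stand 11 mm ahead of it and the grasp point (between the pads) lies 8 mm behind it (ctrl.tip_extent is the distance from the TCP to the fingertips, in mm); z points along the fingers, y is the line along which they close (so a half turn about z gives the same grasp; the last joint's range is limited). The gripper opens to 91 mm and grips with 3 to 60 N. Pads are 32 mm wide; open, the fingers measure 118 mm over their backs; the gripper's body (76 mm by 178 mm) begins 60 mm behind the grasp point.
Start: joints at [62.836, 21.709, 99.362, -0, 58.929, -1.908], TCP at [298.673, 633.098, 224.932] pointing down, gripper open.
Joint ranges: [-158.91, 158.91], [-42.39, 125.64], [0.06, 152.35], [-60.88, 240.88], [17.5, 164.5], [-176.32, 176.32]. Speed limits (degrees/s): [108.29, 108.29, 136.94, 180, 180, 180].

### API

Orientations are given as [roll, pitch, yaw] about the fixed x, y, z axes, in that order (R = Rz(yaw) Ry(pitch) Rx(roll)).
In Python, from rig import ctrl gives the robot as it stands.
- The arm moves only by the tool play_rows, never from a script. Its argument "series" is a list of rows, each a list of 7 numbers: the turn, a rotation vector about the tool's x, y, z in rad, then the shift along the tool's x, y, z in cm, then the opening, from 0 (shut) to 1 (fully open). In form: [[rx, ry, rz, dx, dy, dz, claw], ...]. A call has 1 to 12 rows; each row is the pose to reach, as a shift and turn from the pose commanded when the call began, along the tool's axes at that moment; what a row does not reach only later rows make up. A row lasts 1/10 s, in which the tool goes at most 50 mm and 8.59 degrees, less where a joint would pass 70% of its speed; a pose out of reach is approached as far as the arm can. A call with a gripper value outside its range is refused whole. The fingers move at their own pace and stop on an object; the grip force is fixed at half the most. Time passes only in rows, so rows that repeat a pose let the fingers close. It gives the time, the measured TCP pose, the force, the opening and the grip force at its end, in the units of the state.
- ctrl.observe(): the state, without advancing time (a new reading comes with each control period).
- ctrl.camera(name): name is "scene" or "top" or "wrist"; returns the picture (400x640x3 uint8, blue, green, red); there is no depth.
- ctrl.camera_info(name): a dict with "fx", "fy", "cx", "cy" (pixels), "extrinsics" (4x4, takes a point from camera to world coordinates); the wrist camera has in their place "hand_eye" (4x4, takes a point from camera to tool coordinates, whose origin is the TCP and whose axes are the flange's). Camera axes: x right, y up, looking along -z (the intrinsics and any distortion apply to the point x, -y, -z); pixel columns grow to the right and rows downward; lengths in mm; the calibration is good to about 2 mm. A picture is of the moment at which its call begins: read the wrist's pose just before it. camera_info takes no time and is no camera call.
- ctrl.job_done(): hands the job in; it is judged then, once.
The state is a dict: "time": time; "joints": joint angles; "joint_vel": joint speeds; "tau": joint torques, N m; "eef_pos": TCP position; "orientation": TCP orientation; "force": force on the tool from outside, world axes, zero at the start; "torque": the same for the moment, N m; "grip_width": opening from 0.0 (shut) to 1.0 (fully open); "finger_force": force on a finger pad.
Only numpy, scipy, OpenCV 4.12 (cv2) and the standard library are available. Lean on these libraries where they do the work, as an engineer would, in place of code of your own. Each camera call takes 0.05 s, during which the arm holds its last target. There are 200 camera calls.

## Working session

There is one attempt and no reset: what is moved stays moved. The work goes in short steps, Python scripts to look and compute and a tool call to move; the robot and the scene stay as the last step left them, time stands still between calls to the robot, and variables do not carry over. Pictures are saved under pics/ and viewed, at most 10 in all, crops included, and the job is handed in when it is done.

Besides the shell and the picture viewer there is one more tool, called after "Emit:" as a command line: name --pt "numbers of a row" for each row, then --argument value for the rest. play_rows: Moves the arm, as the interface text tells. Its arguments: {"type":"object","properties":{"series":{"type":"array","items":{"type":"array","items":{"type":"number"}}}},"required":["series"]}

```bash
mkdir -p pics; python3 - <<'E'
from rig import ctrl
import cv2
for n in("top","scene"):
    cv2.imwrite(f"pics/{n}0.png",ctrl.camera(n)); print(ctrl.camera_info(n))
print(ctrl.camera_info("wrist")); print(ctrl.observe())
E
```

```text
{'fx': 465.7153305886569, 'fy': 465.7153305886569, 'cx': 320.3132150371459, 'cy': 200.44760026103998, 'extrinsics': array([[ 3.36339420e-03,  9.94306899e-01, -1.06501067e-01,
         4.08958882e+02],
       [-9.99967419e-01,  4.12571002e-03,  6.93830914e-03,
        -6.52568222e+01],
       [ 7.33820117e-03,  1.06474261e-01,  9.94288380e-01,
         1.23535766e+03],
       [ 0.00000000e+00,  0.00000000e+00,  0.00000000e+00,
         1.00000000e+00]])}
{'fx': 433.12633277693266, 'fy': 433.12633277693266, 'cx': 319.5962425074908, 'cy': 200.40193389929127, 'extrinsics': array([[ 5.13867569e-01, -7.16728920e-01,  4.71423140e-01,
         9.36151281e+02],
       [ 8.57839646e-01,  4.24722345e-01, -2.89347666e-01,
        -3.38198125e+02],
       [ 7.15989911e-03,  5.53091841e-01,  8.33089522e-01,
         8.37864294e+02],
       [ 0.00000000e+00,  0.00000000e+00,  0.00000000e+00,
         1.00000000e+00]])}
{'fx': 297.09220868266203, 'fy': 297.09220868266203, 'cx': 320.6633318706748, 'cy': 195.23154931367836, 'hand_eye': array([[ 5.70803654e-04,  9.57881041e-01,  2.87164735e-01,
       
[... 256 characters left out ...]
 1.00000000e+00]])}
{'time': 0.1, 'joints': array([ 6.28338710e+01,  2.17349476e+01,  9.93925880e+01, -2.10555713e-03,
        5.89285911e+01, -1.90772645e+00]), 'joint_vel': array([ 0.01035932, -0.04578547, -0.14202443,  0.05591086,  0.08589078,
        0.06271786]), 'tau': array([ 7.18038191e-04, -7.65038538e+01, -4.35289586e+01,  6.52254070e-02,
        3.99409840e-02,  3.28993110e-06]), 'eef_pos': array([298.54208098, 632.76041717, 224.35790007]), 'orientation': array([-1.79943844e+02, -6.70578133e-05,  1.54742685e+02]), 'force': array([ 0.01452257, -0.11030657,  0.65507828]), 'torque': array([ 0.02564799, -0.00328023, -0.02344813]), 'finger_force': 0.0, 'grip_width': 0.9983256445566074}
```

View pics/top0.png

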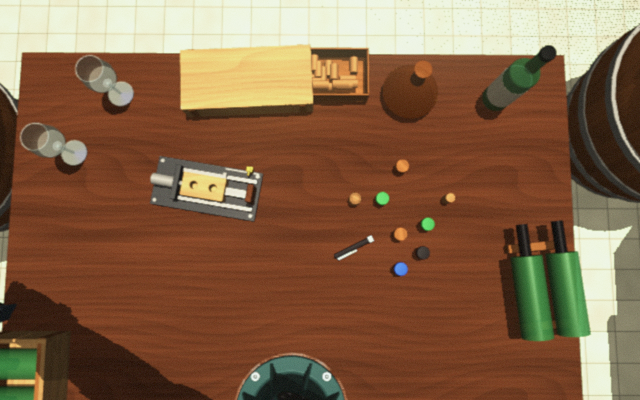

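View pics/scene0.png

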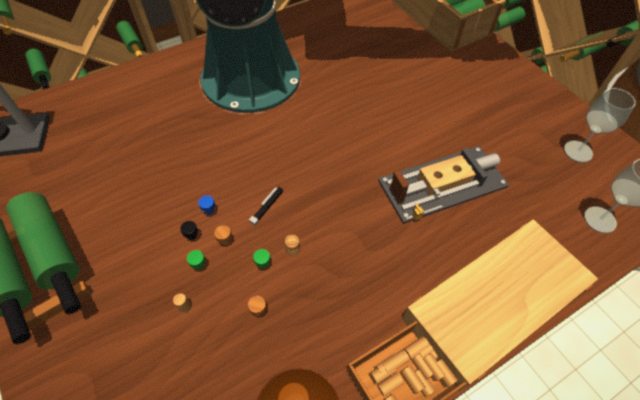

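The top view shows the jig at (207,188). Orange-brown heads at (402,166) and (400,234) are the likely T-stoppers. The paler (355,199) is probably the champagne cork and (450,198) the plain cork, with green, black and blue decoys nearby. I'll confirm these in enlarged crops.

```bash
python3 - <<'E'
import cv2,numpy as np
t=cv2.imread("pics/top0.png");s=cv2.imread("pics/scene0.png")
r=lambda im,x,y,w,h,k:cv2.resize(im[y:y+h,x:x+w],None,fx=k,fy=k,interpolation=cv2.INTER_CUBIC)
a=r(s,160,180,160,140,5)[:600]
cv2.imwrite("pics/c1.png",cv2.resize(a,(680,595)))
b=r(t,140,145,133,80,6); cv2.imwrite("pics/c2.png",b)
E
```

```text
(no output)
```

View pics/c1.png

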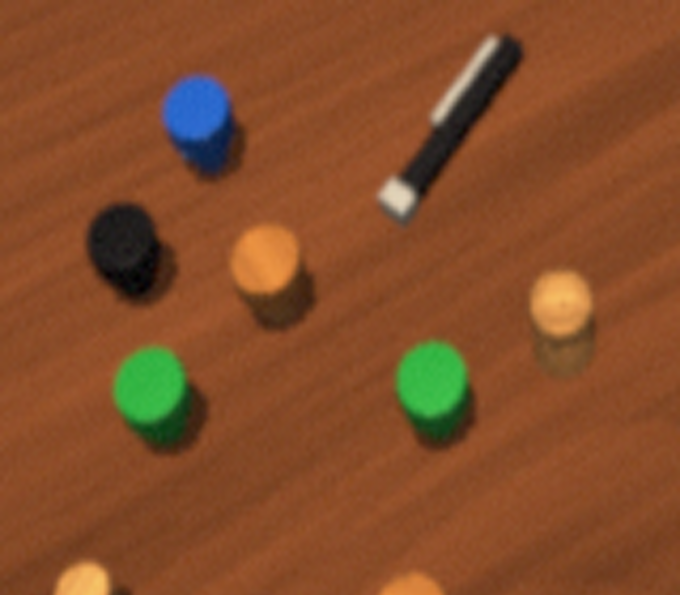

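View pics/c2.png

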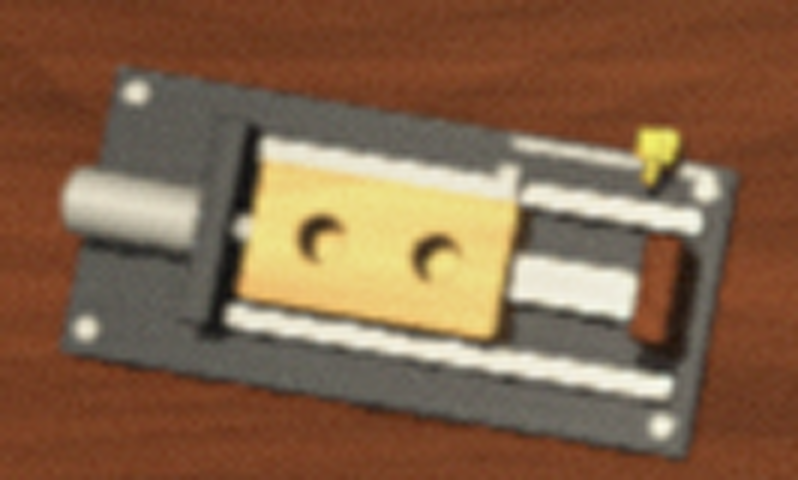

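The scene crop confirms flat orange-brown T-heads at scene (223,235) and (257,305). The domed one at (292,242) is the champagne cork, and (180,300) is the plain cork. The jig crop shows pockets at (322,239) and (438,259), the pointer at (511,175), the index finger at (652,180) and the handle at (665,290).

```bash
cat > h.py <<'E'
from rig import ctrl
import numpy as np,cv2
from scipy.optimize import least_squares
from scipy.spatial.transform import Rotation as R
def ray(n,u,v,z,E=None):
    c=ctrl.camera_info(n); E=c['extrinsics'] if E is None else E
    d=E[:3,:3]@np.array([(u-c['cx'])/c['fx'],-(v-c['cy'])/c['fy'],-1]); o=E[:3,3]
    return o+d*(z-o[2])/d[2]
def proj(n,P,E=None):
    c=ctrl.camera_info(n); E=c['extrinsics'] if E is None else E
    p=np.linalg.inv(E)@np.append(P,1); return np.array([c['cx']-c['fx']*p[0]/p[2],c['cy']+c['fy']*p[1]/p[2]])
def wristE():
    s=ctrl.observe();T=np.eye(4);T[:3,:3]=R.from_euler('xyz',s['orientation'],degrees=True).as_matrix();T[:3,3]=s['eef_pos']
    return T@ctrl.camera_info('wrist')['hand_eye']
E
python3 - <<'E'
from h import *
cr=lambda u,v:(140+(u+.5)/6-.5,145+(v+.5)/6-.5)
obs=[((120,68),(170,-65,12)),((738,175),(-110,-65,12)),((690,458),(-110,65,12)),((62,348),(170,65,12)),
((263,155),(85,-30,50)),((520,200),(-25,-30,50)),((495,340),(-25,30,50)),((238,298),(85,30,50)),((322,239),(55,0,50)),((438,259),(5,0,50))]
P=np.array([ray('top',*cr(*a),b[2])[:2] for a,b in obs]);Q=np.array([b[:2] for a,b in obs])
def f(p):
    c,s=np.cos(p[2]),np.sin(p[2]);return (Q@np.array([[c,s],[-s,c]])+p[:2]-P).ravel()
r=least_squares(f,[500,230,1.5]);print(r.x[:2],np.degrees(r.x[2]));print(r.fun.reshape(-1,2).round(1))
c,s=np.cos(r.x[2]),np.sin(r.x[2]);ex=np.array([c,s]);ey=np.array([-s,c])
for a,z in(((652,180),45),((511,175),42)):
    print('jig xy',((ray('top',*cr(*a),z)[:2]-r.x[:2])@np.array([ex,ey]).T).round(1))
for n,x in(('p0',5),('p1',55),('handle',-95)): print(n,r.x[:2]+x*ex)
for cam in('top','scene'):
    im=cv2.imread(f'pics/{cam}0.png');hsv=cv2.cvtColor(im,cv2.COLOR_BGR2HSV)
    m=cv2.inRange(hsv,(6,150,170),(30,255,255));n,l,st,ce=cv2.connectedComponentsWithStats(m)
    for i in range(1,n):
        if 40<st[i,4]<400 and ray(cam,*ce[i],44)[0]<900 and abs(ray(cam,*ce[i],44)[1]+150)<250:print(cam,ce[i].round(1),st[i,4],ray(cam,*ce[i],44).round(1))
E
```

```text
[566.822407   197.91948637] 80.50445590214707
[[ 1.5  0.3]
 [ 2.1 -1.1]
 [-0.6  1.5]
 [-1.7  1.4]
 [-1.7 -2. ]
 [-0.9 -0. ]
 [ 0.3  0.7]
 [ 0.9 -0.6]
 [-0.  -0.3]
 [ 0.1  0.2]]
jig xy [-78.  -49.6]
jig xy [-17.2 -41.9]
p0 [567.64726151 202.85097854]
p1 [575.89580659 252.16590025]
handle [551.15017133 104.2211351 ]
top [422.8  68.8] 189 [ 889.5 -344.7   44. ]
top [402.3 165.3] 119 [ 629.3 -286.2   44. ]
top [354.8 198. ] 79 [ 543.3 -162.5   44. ]
top [400.5 233.6] 125 [ 452.3 -278.8   44. ]
scene [221.7 231.6] 180 [ 449.6 -279.3   44. ]
scene [291.4 240.6] 145 [ 542.9 -164.1   44. ]
scene [256.  303.4] 232 [ 626.7 -287.    44. ]
scene [297.6 395.5] 158 [ 808.1 -298.3   44. ]
```

```bash
cat >> h.py <<'E'
def go(x,y,z,yaw):
    s=ctrl.observe();r0=R.from_euler('xyz',s['orientation'],degrees=True);r1=R.from_euler('xyz',[180,0,yaw],degrees=True)
    print('at',s['time'],s['eef_pos'].round(1),s['orientation'].round(2),'->',(r0.inv()*r1).as_rotvec().round(4),(r0.inv().apply(np.array([x,y,z])-s['eef_pos'])/10).round(2))
E
python3 -c "
from h import *
go(628,-286.5,160,80.5)"
```

```text
at 0.1 [298.5 632.8 224.4] [-179.94   -0.    154.74] -> [-8.0000e-04  6.0000e-04  1.2958e+00] [-69.02 -69.07   6.5 ]
```

Emit:
play_rows --pt "0 0 1.296 -69.0 -69.1 6.5 0.6" --pt "0 0 1.296 -69.0 -69.1 6.5 0.6" --pt "0 0 1.296 -69.0 -69.1 6.5 0.6" --pt "0 0 1.296 -69.0 -69.1 6.5 0.6" --pt "0 0 1.296 -69.0 -69.1 6.5 0.6" --pt "0 0 1.296 -69.0 -69.1 6.5 0.6" --pt "0 0 1.296 -69.0 -69.1 6.5 0.6" --pt "0 0 1.296 -69.0 -69.1 6.5 0.6" --pt "0 0 1.296 -69.0 -69.1 6.5 0.6" --pt "0 0 1.296 -69.0 -69.1 6.5 0.6" --pt "0 0 1.296 -69.0 -69.1 6.5 0.6" --pt "0 0 1.296 -69.0 -69.1 6.5 0.6"

```text
time: 1.3
eef_pos: [500.7, 67.4, 185.0]
orientation: [180.0, -0.0, 80.5]
force: [0.5, 1.0, -0.4]
grip_width: 0.602
finger_force: 0.0
```

```bash
python3 -c "
from h import *
go(628,-286.5,160,80.5)"
```

```text
at 1.3 [500.7  67.4 185. ] [179.99  -0.    80.49] -> [ 0.0001 -0.0001 -0.0002] [-32.8  18.4   2.5]
```

Emit:
play_rows --pt "0 0 0 -32.8 18.4 2.5 0.6" --pt "0 0 0 -32.8 18.4 2.5 0.6" --pt "0 0 0 -32.8 18.4 2.5 0.6" --pt "0 0 0 -32.8 18.4 2.5 0.6" --pt "0 0 0 -32.8 18.4 2.5 0.6" --pt "0 0 0 -32.8 18.4 2.5 0.6" --pt "0 0 0 -32.8 18.4 2.5 0.6" --pt "0 0 0 -32.8 18.4 2.5 0.6" --pt "0 0 0 -32.8 18.4 2.5 0.6" --pt "0 0 0 -32.8 18.4 2.5 0.6"

```text
time: 2.3
eef_pos: [627.3, -284.5, 159.4]
orientation: [-179.9, -0.0, 80.4]
force: [-0.4, 1.3, -0.2]
grip_width: 0.598
finger_force: 0.0
```

```bash
cat >> h.py <<'E'
def heads():
    E=wristE();im=ctrl.camera('wrist');hsv=cv2.cvtColor(im,cv2.COLOR_BGR2HSV)
    m=cv2.inRange(hsv,(6,150,170),(30,255,255));n,l,st,ce=cv2.connectedComponentsWithStats(m)
    for i in range(1,n):
        if st[i,4]>200: print(ce[i].round(1),st[i].tolist(),ray('wrist',*ce[i],44,E).round(1))
    return im
E
python3 -c "
from h import *
cv2.imwrite('pics/w1.png',heads())
go(628,-286.5,39,80.5)"
```

```text
[64.4  7.7] [45, 0, 36, 22, 365] [449.  -95.3  44. ]
[131.   25.3] [114, 0, 37, 56, 852] [ 497.9 -116.3   44. ]
[152.8  30.3] [140, 0, 28, 60, 536] [ 514.4 -122.9   44. ]
[194.   29.4] [181, 0, 28, 60, 687] [ 548.2 -127.9   44. ]
[247.2  46.8] [202, 0, 93, 95, 4637] [ 588.4 -147.9   44. ]
[324.4  25.2] [312, 0, 23, 67, 723] [ 654.8 -142.6   44. ]
[416.7 107. ] [375, 0, 92, 256, 12915] [ 724.8 -219.8   44. ]
[480.5  69.3] [467, 0, 36, 116, 1674] [ 780.9 -197.9   44. ]
[571.4  38. ] [528, 0, 112, 64, 2247] [ 855.6 -186.1   44. ]
[354.1  74.2] [343, 14, 21, 114, 983] [ 673.9 -183.8   44. ]
[299.7  57.4] [291, 20, 19, 82, 582] [ 630.3 -163.2   44. ]
[616.5 102.4] [606, 49, 22, 106, 987] [ 898.4 -245.    44. ]
[602.7  95.9] [595, 53, 18, 86, 697] [ 885.9 -237.4   44. ]
[554.2  86.5] [505, 56, 93, 70, 3312] [ 843.6 -222.4   44. ]
[337.2 106.6] [328, 77, 19, 56, 627] [ 655.6 -207.8   44. ]
[222.3 115.7] [216, 101, 14, 29, 250] [ 553.4 -198.6   44. ]
[374.8 183. ] [368, 135, 18, 83, 633] [ 680.5 -282.6   44. ]
[ 28.6 199.9] [0, 140, 67, 130, 4458] [ 347.5 -244.1   44. ]
[121.9 201.7] [48, 15
[... 191 characters left out ...]
, 47, 472] [ 528.7 -292.8   44. ]
[305.7 239.6] [277, 196, 65, 76, 2993] [ 605.1 -329.7   44. ]
[353.1 230.4] [337, 199, 27, 72, 906] [ 653.5 -327.7   44. ]
[441.4 227.5] [433, 200, 19, 46, 465] [ 740.6 -339.    44. ]
[248.7 217.9] [237, 207, 30, 29, 383] [ 553.8 -297.4   44. ]
[  9.9 249.6] [0, 214, 24, 64, 454] [ 305.  -290.9   44. ]
[462.7 238.3] [455, 228, 23, 18, 238] [ 761.2 -354.3   44. ]
[598.4 252.5] [592, 242, 14, 24, 231] [ 897.2 -393.    44. ]
[290.5 315.2] [270, 301, 39, 27, 719] [ 572.3 -416.1   44. ]
[345.1 313.5] [312, 301, 66, 27, 1205] [ 631.7 -423.8   44. ]
at 2.35 [ 627.3 -283.8  159.7] [-1.7994e+02 -2.0000e-02  8.0490e+01] -> [-0.001  -0.0004 -0.0002] [-0.26  0.13 12.07]
```

View pics/w1.png

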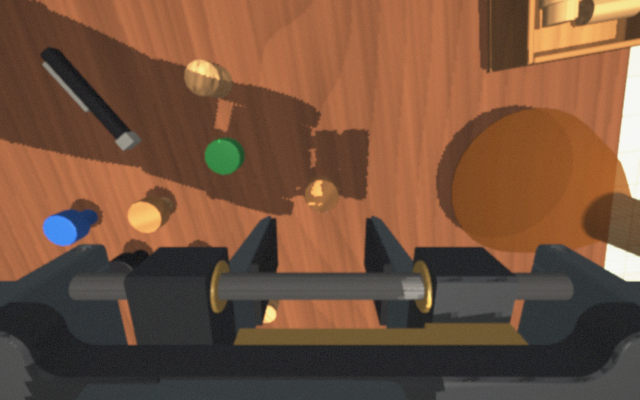

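The wrist view shows stopper A's head at (321,195), centred between the jaws, and stopper B's head at (145,217). The arm may still be settling slightly.

```bash
python3 -c "
from h import *
E=wristE()
print(ray('wrist',321,195,44,E),ray('wrist',145,217,44,E))
go(628,-286.5,39,80.5)"
```

```text
[ 627.96987502 -285.29190892   44.        ] [ 452.91782083 -279.11861461   44.        ]
at 2.35 [ 627.3 -283.8  159.7] [-1.7994e+02 -2.0000e-02  8.0490e+01] -> [-0.001  -0.0004 -0.0002] [-0.26  0.13 12.07]
```

Emit:
play_rows --pt "0 0 0 -0.2 0.1 4.0 0.6" --pt "0 0 0 -0.2 0.1 8.0 0.6" --pt "0 0 0 -0.2 0.1 12.1 0.6" --pt "0 0 0 -0.2 0.1 12.1 0.6" --pt "0 0 0 -0.2 0.1 12.1 0.2" --pt "0 0 0 -0.2 0.1 12.1 0.2" --pt "0 0 0 -0.2 0.1 12.1 0.2" --pt "0 0 0 -0.2 0.1 12.1 0.2" --pt "0 0 0 -0.2 0.1 12.1 0.2" --pt "0 0 0 -0.2 0.1 12.1 0.2"

```text
time: 3.35
eef_pos: [629.7, -287.2, 41.3]
orientation: [179.8, 0.0, 80.5]
force: [-1.3, 0.7, 10.2]
grip_width: 0.364
finger_force: 30.0
```

```bash
python3 -c "
from h import *
go(576,252,150,80.5)"
```

```text
at 3.35 [ 629.7 -287.2   41.3] [1.7984e+02 5.0000e-02 8.0490e+01] -> [ 0.0029  0.0009 -0.0002] [ 52.28 -14.17 -10.95]
```

Emit:
play_rows --pt "0 0 0 0 0 -4 0.2" --pt "0 0 0 0 0 -8 0.2" --pt "0 0 0 0 0 -11 0.2" --pt "0 0 0 0 0 -11 0.2" --pt "0 0 0 0 0 -11 0.2"

```text
time: 3.85
eef_pos: [628.8, -286.8, 150.3]
orientation: [179.9, 0.0, 80.5]
force: [-0.1, -0.2, -2.0]
grip_width: 0.361
finger_force: 29.8
```

```bash
python3 -c "
from h import *
im=ctrl.camera('wrist');cv2.imwrite('pics/w2.png',cv2.resize(im[120:330,200:450],None,fx=2.8,fy=2.8,interpolation=2))
go(576,252,150,80.5);print(ctrl.observe()['force'])"
```

```text
at 3.9 [ 628.1 -286.4  149. ] [-180.      0.     80.49] -> [-0.      0.     -0.0002] [ 52.24 -14.04  -0.1 ]
[-0.48087347  0.08817793  0.20895024]
```

View pics/w2.png

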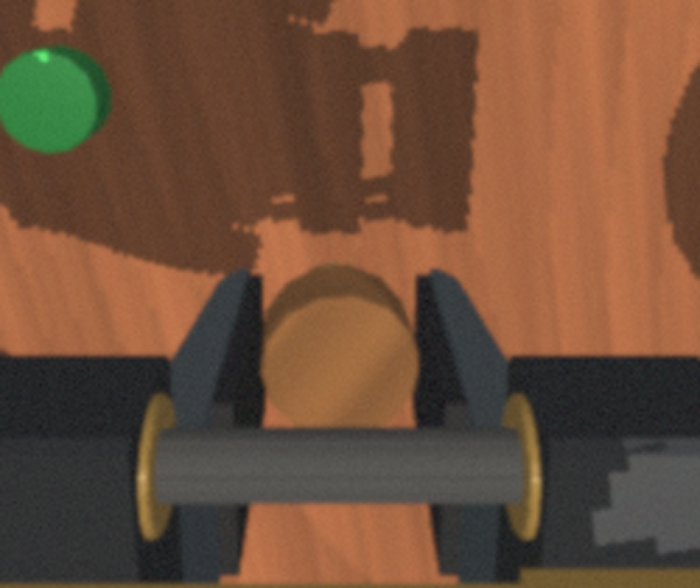

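The stopper is held upright, with its head top centred at wrist pixel (321,249).

```bash
python3 -c "
from h import *
E=wristE();s=ctrl.observe()['eef_pos']
for z in(2,4,6):
  for v in (248,250):
    w=ray('wrist',321.4,v,s[2]+z,E)-s; print(z,R.from_euler('z',-80.5,degrees=True).apply(w).round(1))
"
```

```text
2 [ 1.7 -1.2  2. ]
2 [ 0.4 -1.2  2. ]
4 [ 2.7 -1.2  4. ]
4 [ 1.4 -1.2  4. ]
6 [ 3.7 -1.2  6. ]
6 [ 2.5 -1.2  6. ]
```

Emit:
play_rows --pt "0 0 0 52.2 -14.0 0 0.2" --pt "0 0 0 52.2 -14.0 0 0.2" --pt "0 0 0 52.2 -14.0 0 0.2" --pt "0 0 0 52.2 -14.0 0 0.2" --pt "0 0 0 52.2 -14.0 0 0.2" --pt "0 0 0 52.2 -14.0 0 0.2" --pt "0 0 0 52.2 -14.0 0 0.2" --pt "0 0 0 52.2 -14.0 0 0.2" --pt "0 0 0 52.2 -14.0 0 0.2" --pt "0 0 0 52.2 -14.0 0 0.2" --pt "0 0 0 52.2 -14.0 0 0.2" --pt "0 0 0 52.2 -14.0 0 0.2"

```text
time: 5.1
eef_pos: [575.3, 255.2, 147.8]
orientation: [-179.9, 0.0, 80.7]
force: [1.1, -0.9, -0.6]
grip_width: 0.363
finger_force: 29.8
```

Emit:
play_rows --pt "0 0 0 0 0 0 0.2" --pt "0 0 0 0 0 0 0.2" --pt "0 0 0 0 0 0 0.2"

```text
time: 5.4
eef_pos: [576.6, 250.2, 148.7]
orientation: [-180.0, 0.0, 80.4]
force: [0.0, -0.7, -0.2]
grip_width: 0.363
finger_force: 29.8
```

```bash
python3 -c "
from h import *
im=ctrl.camera('wrist');cv2.imwrite('pics/w3.png',cv2.resize(im[0:310,110:530],None,fx=1.9,fy=1.9,interpolation=2))
go(576,252,150,80.5);print(ctrl.observe()['force'])"
```

```text
at 5.45 [576.7 250.3 148.8] [-1.7998e+02  2.0000e-02  8.0410e+01] -> [-0.0004  0.0003 -0.0016] [ 0.16 -0.1  -0.12]
[ 0.28602473 -0.37790042 -0.02700643]
```

View pics/w3.png

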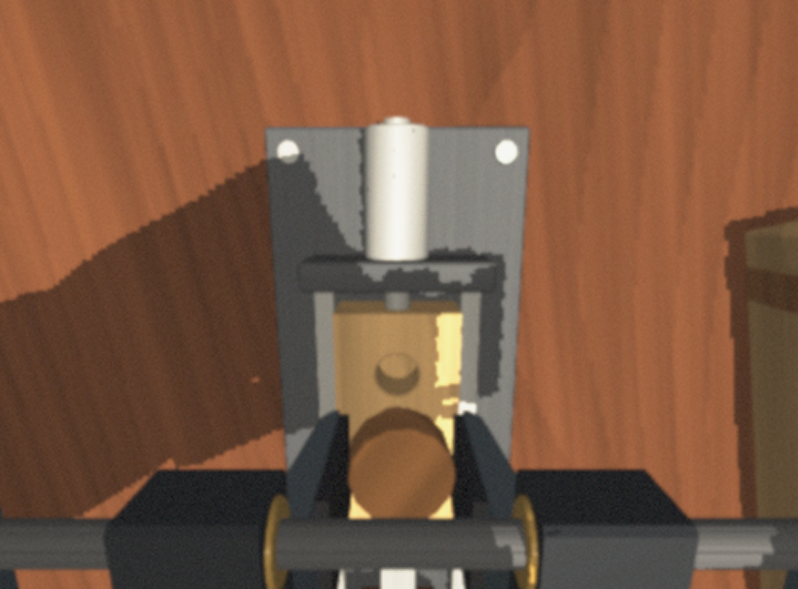

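The jig is square to the tool. The rear pocket mouth is at wrist px (318.9,196.3) and the held head at (321.0,245.8).

```bash
python3 -c "
from h import *
E=wristE();s=ctrl.observe()['eef_pos'];r=R.from_euler('z',-80.5,degrees=True)
print('pocket',ray('wrist',318.9,196.3,50,E),r.apply(ray('wrist',318.9,196.3,50,E)-s).round(1))
for z in(2,4,6): print(z,r.apply(ray('wrist',321,245.8,s[2]+z,E)-s).round(1))
"
```

```text
pocket [576.19010581 252.79838708  50.        ] [  2.4   0.9 -98.8]
2 [ 3.1 -1.   2. ]
4 [ 4.1 -1.   4. ]
6 [ 5.1 -1.   6. ]
```

```bash
python3 -c "
from h import *
for i in range(3):
  s=ctrl.observe();print(s['eef_pos'],s['orientation'],ctrl.camera_info('wrist')['hand_eye'][:3,3])
E=wristE();s=ctrl.observe();T=R.from_euler('xyz',s['orientation'],degrees=True)
p=ray('wrist',321,245.8,s['eef_pos'][2]+4,E); print(p,T.inv().apply(p-s['eef_pos']),proj('wrist',p,E),proj('wrist',s['eef_pos']+[0,0,4],E))
p=ray('wrist',318.9,196.3,50,E); print(p,T.inv().apply(p-s['eef_pos']))
"
```

```text
[576.68236439 250.28994717 148.80095803] [-1.79975490e+02  1.84717561e-02  8.04108089e+01] [  80.83768162    0.86181796 -158.6441743 ]
[576.68236439 250.28994717 148.80095803] [-1.79975490e+02  1.84717561e-02  8.04108089e+01] [  80.83768162    0.86181796 -158.6441743 ]
[576.68236439 250.28994717 148.80095803] [-1.79975490e+02  1.84717561e-02  8.04108089e+01] [  80.83768162    0.86181796 -158.6441743 ]
[578.34858937 254.1620533  152.80095803] [ 4.09427758  0.99620579 -4.0017467 ] [321.  245.8] [319.26362868 252.24872744]
[576.19010581 252.79838708  50.        ] [ 2.42324151 -0.86097781 98.80055929]
```

Emit:
play_rows --pt "0 0 0 0.12 -0.15 2.5 0.2" --pt "0 0 0 0.12 -0.15 5.2 0.2" --pt "0 0 0 0.12 -0.15 5.2 0.2" --pt "0 0 0 0.12 -0.15 5.2 0.2"

```text
time: 5.85
eef_pos: [575.5, 252.3, 97.4]
orientation: [-180.0, 0.0, 80.4]
force: [0.2, 0.9, 0.2]
grip_width: 0.363
finger_force: 29.8
```

```bash
python3 -c "
from h import *
im=ctrl.camera('wrist');im=im[150:290,240:400];im=cv2.convertScaleAbs(im,alpha=1.5,beta=20);cv2.imwrite('pics/w4.png',cv2.resize(im,None,fx=4.2,fy=4.2,interpolation=2))
print(ctrl.observe()['eef_pos'],ctrl.observe()['force'])"
```

```text
[575.95120367 252.59299787  98.08081221] [0.0057285  0.35163632 0.19720495]
```

View pics/w4.png

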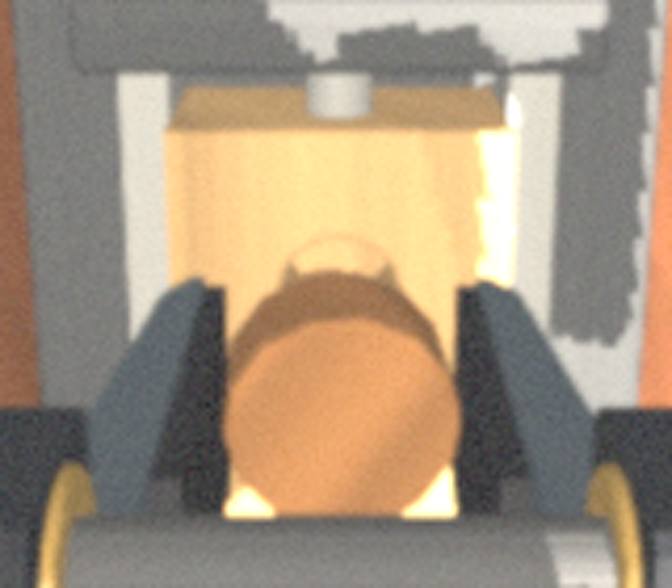

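The pocket's far rim tops at crop (340,237) and its column matches the head's. The head's top rim is at crop row 318 and its underside rim at row 270, so I can solve for head height and offset.

```bash
python3 -c "
from h import *
H=ctrl.camera_info('wrist')['hand_eye'];print(H[:3,3])
px=lambda r:150+(r+.5)/4.2-.5
def at(r,z): # tool frame ray at tool z
    return ray('wrist',321.3,px(r),z,H)
def f(p): return [at(318,p[1])[0]-p[0]-17, at(270,p[1]+20)[0]-p[0]-17]
r=least_squares(f,[0,-2]);print('head x, top z(tool)',r.x)
for tz in (46,48,50):print(tz,'pocket x',at(237,tz)-10.5, at(129,tz)-30)
for z in(-4,-2,0,2):print(z,f([0,z]))
"
```

```text
[  80.83625635    0.85996994 -158.64385558]
head x, top z(tool) [-5.8358854   9.40066005]
46 pocket x [ 0.59554291 -9.27266789 35.5       ] [  0.33289828 -28.79550219  16.        ]
48 pocket x [-0.0860384  -9.26907763 37.5       ] [ -0.16067489 -28.79213509  18.        ]
50 pocket x [-0.7676197  -9.26548738 39.5       ] [ -0.65424805 -28.788768    20.        ]
-4 [np.float64(-0.27990112827774283), np.float64(-0.8708233635306897)]
-2 [np.float64(-1.1091116680944566), np.float64(-1.6118408989341617)]
0 [np.float64(-1.9383222079111704), np.float64(-2.3528584343376338)]
2 [np.float64(-2.767532747727884), np.float64(-3.0938759697410916)]
```

Emit:
play_rows --pt "0 0 0 0.1 -0.03 0.3 0.2" --pt "0 0 0 0.1 -0.03 0.6 0.2" --pt "0 0 0 0.1 -0.03 0.9 0.2" --pt "0 0 0 0.1 -0.03 1.2 0.2" --pt "0 0 0 0.1 -0.03 1.2 0.2"

```text
time: 6.4
eef_pos: [575.5, 253.8, 84.9]
orientation: [180.0, -0.0, 80.5]
force: [3.9, -1.0, -1.9]
grip_width: 0.368
finger_force: 29.7
```

Emit:
play_rows --pt "0 0 0 0 0.04 0.4 0.2" --pt "0 0 0 0 0.04 0.8 0.2" --pt "0 0 0 0 0.04 1.2 0.2" --pt "0 0 0 0 0.04 1.5 0.2" --pt "0 0 0 0 0.04 1.5 0.2"

```text
time: 6.9
eef_pos: [575.5, 253.7, 69.6]
orientation: [-180.0, 0.0, 80.5]
force: [3.7, -1.2, -2.7]
grip_width: 0.362
finger_force: 29.7
```

Emit:
play_rows --pt "0 0 0 0 0 0 0.6" --pt "0 0 0 0 0 0 0.6" --pt "0 0 0 0 0 0 0.6" --pt "0 0 0 0 0 0 0.6" --pt "0 0 0 0 0 -5 0.6" --pt "0 0 0 0 0 -9 0.6" --pt "0 0 0 0 0 -9 0.6" --pt "0 0 0 0 0 -9 0.6" --pt "0 0 0 0 0 -9 0.6"

```text
time: 7.8
eef_pos: [574.9, 253.5, 159.1]
orientation: [-179.9, 0.0, 80.5]
force: [-0.4, -0.5, -0.6]
grip_width: 0.598
finger_force: 0.0
```

```bash
python3 -c "
from h import *
im=ctrl.camera('wrist');im=im[60:310,190:450];cv2.imwrite('pics/w5.png',cv2.resize(im,None,fx=2.3,fy=2.3,interpolation=2))
go(452.5,-279,160,80.5);print(ctrl.observe()['force'])"
```

```text
at 7.85 [574.8 253.5 158.8] [-1.799e+02  6.000e-02  8.049e+01] -> [-0.0017  0.001  -0.0002] [-54.54  -3.26  -0.06]
[-1.00396867  0.51561787 -0.18860053]
```

View pics/w5.png

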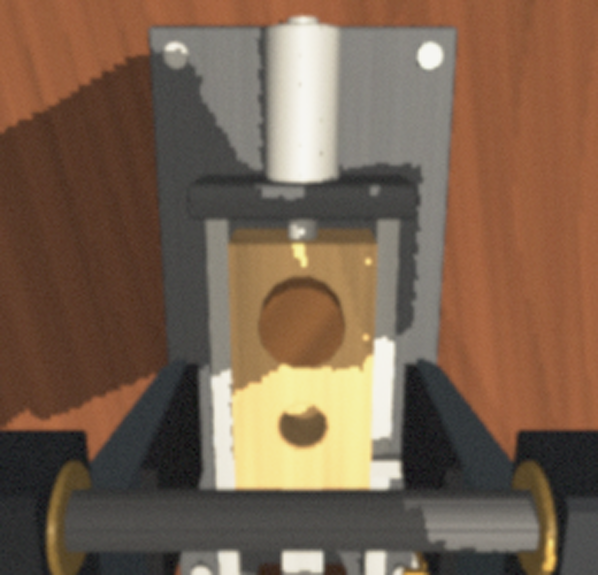

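Stopper A sits in the rear pocket with its head flat at crop (302,320). The front pocket is free at (303,425).

Emit:
play_rows --pt "0 0 0 -54.5 -3.3 0 0.6" --pt "0 0 0 -54.5 -3.3 0 0.6" --pt "0 0 0 -54.5 -3.3 0 0.6" --pt "0 0 0 -54.5 -3.3 0 0.6" --pt "0 0 0 -54.5 -3.3 0 0.6" --pt "0 0 0 -54.5 -3.3 0 0.6" --pt "0 0 0 -54.5 -3.3 0 0.6" --pt "0 0 0 -54.5 -3.3 0 0.6" --pt "0 0 0 -54.5 -3.3 0 0.6" --pt "0 0 0 -54.5 -3.3 0 0.6" --pt "0 0 0 -54.5 -3.3 0 0.6" --pt "0 0 0 -54.5 -3.3 0 0.6"

```text
time: 9.05
eef_pos: [451.6, -282.2, 159.3]
orientation: [-180.0, 0.0, 80.3]
force: [-0.2, 0.3, 0.8]
grip_width: 0.599
finger_force: 0.0
```

Emit:
play_rows --pt "0 0 0 0 0 0 0.6" --pt "0 0 0 0 0 0 0.6" --pt "0 0 0 0 0 0 0.6"

```text
time: 9.35
eef_pos: [453.1, -277.0, 159.7]
orientation: [-180.0, -0.0, 80.6]
force: [-0.2, -0.0, 0.5]
grip_width: 0.598
finger_force: 0.0
```

```bash
python3 -c "
from h import *
go(452.5,-279,39,80.5)
im=ctrl.camera('wrist')[120:270,240:400];m=cv2.inRange(cv2.cvtColor(im,cv2.COLOR_BGR2HSV),(8,100,215),(30,255,255));n,l,st,ce=cv2.connectedComponentsWithStats(m)
E=wristE()
for i in range(1,n):
  if st[i,4]>100: q=ce[i]+[240,120];print(q,st[i],ray('wrist',*q,44,E))
"
```

```text
at 9.35 [ 453.1 -277.   159.7] [-1.7996e+02 -2.0000e-02  8.0570e+01] -> [-0.0007 -0.0004  0.0013] [-0.21 -0.02 12.07]
[316.60330579 188.41322314] [ 71  60  11  16 121] [ 450.87024241 -271.52320097   44.        ]
```

Emit:
play_rows --pt "0 0 0 -0.2 -0.03 4.0 0.6" --pt "0 0 0 -0.2 -0.03 8.0 0.6" --pt "0 0 0 -0.2 -0.03 12.0 0.6" --pt "0 0 0 -0.2 -0.03 12.0 0.6" --pt "0 0 0 -0.2 -0.03 12.0 0.6" --pt "0 0 0 -0.2 -0.03 12.0 0.2" --pt "0 0 0 -0.2 -0.03 12.0 0.2" --pt "0 0 0 -0.2 -0.03 12.0 0.2" --pt "0 0 0 -0.2 -0.03 12.0 0.2" --pt "0 0 0 -0.2 -0.03 12.0 0.2" --pt "0 0 0 -0.2 -0.03 12.0 0.2"

```text
time: 10.5
eef_pos: [453.2, -280.8, 41.3]
orientation: [179.9, 0.0, 80.5]
force: [-2.2, 0.5, 10.9]
grip_width: 0.362
finger_force: 29.9
```

Emit:
play_rows --pt "0 0 0 0 0 -4 0.2" --pt "0 0 0 0 0 -8 0.2" --pt "0 0 0 0 0 -11 0.2" --pt "0 0 0 0 0 -11 0.2" --pt "0 0 0 0 0 -11 0.2"

```text
time: 11.0
eef_pos: [452.6, -280.3, 150.8]
orientation: [179.9, 0.0, 80.5]
force: [0.6, 1.0, 0.4]
grip_width: 0.366
finger_force: 29.7
```

```bash
python3 -c "
from h import *
go(567.2,204.2,150,80.5)"
```

```text
at 11.0 [ 452.6 -280.3  150.8] [1.7991e+02 4.0000e-02 8.0490e+01] -> [ 0.0015  0.0007 -0.0002] [49.68  3.3   0.05]
```

Emit:
play_rows --pt "0 0 0 49.6 3.3 0 0.2" --pt "0 0 0 49.6 3.3 0 0.2" --pt "0 0 0 49.6 3.3 0 0.2" --pt "0 0 0 49.6 3.3 0 0.2" --pt "0 0 0 49.6 3.3 0 0.2" --pt "0 0 0 49.6 3.3 0 0.2" --pt "0 0 0 49.6 3.3 0 0.2" --pt "0 0 0 49.6 3.3 0 0.2" --pt "0 0 0 49.6 3.3 0 0.2" --pt "0 0 0 49.6 3.3 0 0.2" --pt "0 0 0 49.6 3.3 0 0.2" --pt "0 0 0 49.6 3.3 0 0.2"

```text
time: 12.2
eef_pos: [565.9, 204.0, 148.4]
orientation: [-179.9, 0.1, 80.6]
force: [-1.0, -0.1, -0.8]
grip_width: 0.365
finger_force: 29.7
```

Emit:
play_rows --pt "0 0 0 0 0 0 0.2" --pt "0 0 0 0 0 0 0.2" --pt "0 0 0 0 0 2.5 0.2" --pt "0 0 0 0 0 5.2 0.2" --pt "0 0 0 0 0 5.2 0.2" --pt "0 0 0 0 0 5.2 0.2" --pt "0 0 0 0 0 5.2 0.2"

```text
time: 12.9
eef_pos: [567.6, 203.4, 99.4]
orientation: [179.9, -0.0, 80.5]
force: [1.2, -0.4, 0.1]
grip_width: 0.362
finger_force: 29.7
```

```bash
python3 -c "
from h import *
im=ctrl.camera('wrist');im=im[150:290,240:400];im=cv2.convertScaleAbs(im,alpha=1.4,beta=15);cv2.imwrite('pics/w6.png',cv2.resize(im,None,fx=4.2,fy=4.2,interpolation=2))
go(567.2,204.2,95,80.5);print(ctrl.observe()['force'])"
```

```text
at 12.95 [567.7 203.5  99.5] [ 1.7991e+02 -5.0000e-02  8.0470e+01] -> [ 0.0016 -0.0008 -0.0006] [ 0.06 -0.06  0.45]
[-0.23903251  1.52793401 -0.39916413]
```

View pics/w6.png

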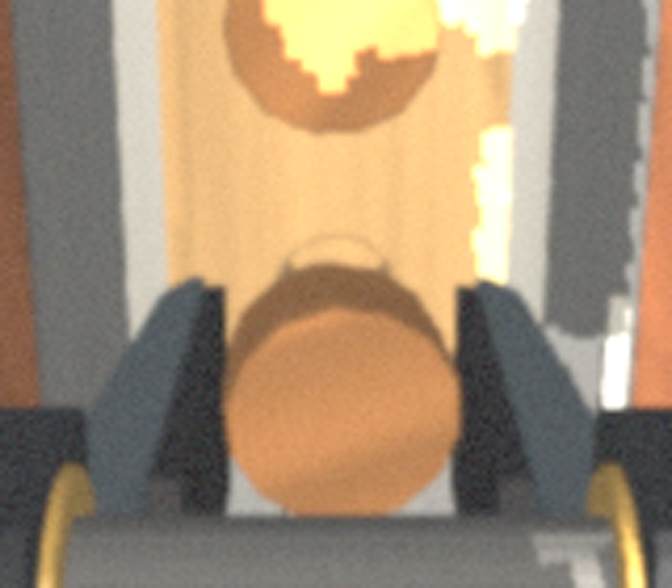

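The front pocket's rim is at crop (335,234) and the head column at 343, so the stopper needs about 0.6 mm along tool -y and nothing along x.

Emit:
play_rows --pt "0 0 0 0 -0.06 0.4 0.2" --pt "0 0 0 0 -0.06 0.7 0.2" --pt "0 0 0 0 -0.06 1.0 0.2" --pt "0 0 0 0 -0.06 1.4 0.2" --pt "0 0 0 0 -0.06 1.4 0.2"

```text
time: 13.45
eef_pos: [567.4, 203.6, 84.0]
orientation: [179.9, -0.0, 80.5]
force: [7.1, -2.7, -3.7]
grip_width: 0.36
finger_force: 29.4
```

Emit:
play_rows --pt "0 0 0 -0.02 0.06 0.4 0.2" --pt "0 0 0 -0.02 0.06 0.8 0.2" --pt "0 0 0 -0.02 0.06 1.2 0.2" --pt "0 0 0 -0.02 0.06 1.4 0.2" --pt "0 0 0 -0.02 0.06 1.4 0.2"

```text
time: 13.95
eef_pos: [567.4, 203.4, 69.7]
orientation: [179.9, -0.0, 80.5]
force: [6.0, -2.8, -2.0]
grip_width: 0.366
finger_force: 29.5
```

Emit:
play_rows --pt "0 0 0 0 0 0 0.6" --pt "0 0 0 0 0 0 0.6" --pt "0 0 0 0 0 0 0.6" --pt "0 0 0 0 0 0 0.6" --pt "0 0 0 0 0 -5 0.6" --pt "0 0 0 0 0 -9 0.6" --pt "0 0 0 0 0 -9 0.6" --pt "0 0 0 0 0 -9 0.6" --pt "0 0 0 0 0 -9 0.6"

```text
time: 14.85
eef_pos: [566.1, 203.1, 159.1]
orientation: [-179.9, 0.0, 80.5]
force: [-1.3, 0.0, -0.6]
grip_width: 0.598
finger_force: 0.0
```

```bash
python3 -c "
from h import *
go(551.2,104.2,200,170.5)"
```

```text
at 14.85 [566.1 203.1 159.1] [-1.7992e+02  4.0000e-02  8.0490e+01] -> [-1.600e-03 -5.000e-04 -1.571e+00] [-10.01   0.16  -4.08]
```

Emit:
play_rows --pt "0 0 -1.571 -10.0 0.2 0 0.6" --pt "0 0 -1.571 -10.0 0.2 0 0.6" --pt "0 0 -1.571 -10.0 0.2 0 0.6" --pt "0 0 -1.571 -10.0 0.2 0 0.6" --pt "0 0 -1.571 -10.0 0.2 0 0.6" --pt "0 0 -1.571 -10.0 0.2 0 0.6" --pt "0 0 -1.571 -10.0 0.2 0 0.6" --pt "0 0 -1.571 -10.0 0.2 0 0.6" --pt "0 0 -1.571 -10.0 0.2 0 0.6" --pt "0 0 -1.571 -10.0 0.2 0 0.6" --pt "0 0 -1.571 -10.0 0.2 0 0.6" --pt "0 0 -1.571 -10.0 0.2 0 0.6"

```text
time: 16.05
eef_pos: [551.5, 104.3, 158.8]
orientation: [-180.0, -0.1, 170.6]
force: [-0.9, 0.1, 0.2]
grip_width: 0.597
finger_force: 0.0
```

```bash
python3 - <<'E'
from h import *
E=wristE();im=ctrl.camera('wrist');cv2.imwrite('pics/w7.png',im)
J=np.array([566.8,197.9]);a=np.radians(80.5);ex=np.array([np.cos(a),np.sin(a)]);ey=np.array([-ex[1],ex[0]])
def jig(p):d=p[:2]-J;return (d@ex).round(1),(d@ey).round(1)
hsv=cv2.cvtColor(im,cv2.COLOR_BGR2HSV)
for n,P in (('handle',(-95,0,85)),('index',(-78,-48,45)),('pointer',(-18,-45,42)),('p0',(5,0,70))):
    w=np.append(J+P[0]*ex+P[1]*ey,P[2]);q=proj('wrist',w,E);print(n,q.round(0),hsv[int(q[1]),int(q[0])] if 0<q[1]<400 and 0<q[0]<640 else '')
m=cv2.inRange(hsv,(22,170,100),(36,255,255));n,l,st,ce=cv2.connectedComponentsWithStats(m)
for i in range(1,n):
    if st[i,4]>25: print('yellow',ce[i].round(1),st[i].tolist(),jig(ray('wrist',*ce[i],45,E)))
im=ctrl.camera('top');hsv=cv2.cvtColor(im,cv2.COLOR_BGR2HSV)
m=cv2.inRange(hsv,(22,170,100),(36,255,255));n,l,st,ce=cv2.connectedComponentsWithStats(m)
for i in range(1,n):
    if st[i,4]>3: print('top yellow',ce[i].round(1),st[i].tolist(),jig(ray('top',*ce[i],45)))
go(551.2,104.2,95,170.5)
E
```

```text
handle [322. 208.] [ 11 140  93]
index [338. 240.] [ 25 142 243]
pointer [398. 236.] [ 23  17 237]
p0 [436. 203.] [ 14 152 149]
at 16.15 [551.8 104.3 159.2] [-1.7997e+02 -9.0000e-02  1.7034e+02] -> [-0.0005 -0.0015 -0.0028] [ 0.05 -0.02  6.42]
```

```bash
python3 - <<'E'
from h import *
E=wristE();im=cv2.imread('pics/w7.png');hsv=cv2.cvtColor(im,cv2.COLOR_BGR2HSV)
print('H/S/V rows');
for v in range(224,262,4): print(v,[tuple(int(t) for t in hsv[v,u]) for u in range(322,362,4)])
print('handle row',[tuple(int(t) for t in hsv[208,u]) for u in range(290,360,4)])
print('ptr')
for v in (228,232,236,240,244): print(v,[int(hsv[v,u,1])*1000+int(hsv[v,u,2]) for u in range(378,420,3)])
E
```

```text
H/S/V rows
224 [(11, 157, 167), (11, 155, 166), (15, 48, 192), (23, 9, 244), (24, 10, 244), (24, 10, 243), (25, 12, 243), (25, 12, 243), (25, 13, 242), (23, 13, 243)]
228 [(10, 150, 161), (11, 155, 155), (10, 61, 121), (21, 19, 131), (6, 17, 75), (23, 17, 133), (33, 19, 134), (21, 19, 131), (27, 18, 131), (19, 15, 132)]
232 [(20, 26, 225), (12, 35, 132), (19, 16, 124), (15, 12, 82), (10, 11, 71), (8, 25, 82), (20, 12, 123), (23, 18, 131), (23, 16, 130), (21, 19, 131)]
236 [(23, 19, 230), (24, 21, 226), (18, 45, 154), (18, 105, 97), (16, 100, 99), (18, 93, 96), (21, 30, 201), (23, 25, 218), (22, 30, 213), (20, 25, 215)]
240 [(11, 69, 155), (11, 68, 158), (15, 107, 117), (16, 140, 109), (25, 142, 243), (17, 146, 117), (12, 67, 149), (13, 61, 158), (13, 61, 159), (12, 60, 158)]
244 [(11, 150, 158), (11, 152, 159), (15, 154, 116), (18, 154, 106), (28, 128, 246), (19, 152, 119), (12, 155, 153), (11, 156, 159), (10, 151, 162), (11, 152, 161)]
248 [(10, 157, 161), (10, 153, 160), (20, 149, 180), (27, 135, 245), (25, 145, 242), (26, 141, 242), (16, 158, 204), (11, 156, 154), (11, 153, 153), 
[... 619 characters left out ...]
10, 138, 85), (10, 136, 90), (10, 133, 96), (11, 142, 95), (10, 62, 95), (19, 16, 131), (20, 18, 131), (19, 15, 133), (23, 15, 133), (24, 10, 132), (25, 11, 134), (21, 13, 133)]
ptr
228 [32055, 47054, 36057, 7073, 19131, 28108, 17238, 16239, 18229, 22139, 19135, 17134, 15134, 13135]
232 [31049, 40058, 50056, 41056, 15070, 29113, 16237, 15239, 26216, 20129, 16128, 14128, 10127, 12128]
236 [28036, 38053, 45057, 32055, 47060, 12084, 17237, 17237, 25193, 16124, 20128, 22128, 18129, 18126]
240 [30034, 22047, 31058, 25052, 31057, 34053, 10073, 62128, 65134, 62136, 60132, 58132, 57130, 55129]
244 [8033, 29026, 38054, 24054, 32056, 28055, 32055, 41069, 146145, 149152, 157151, 153152, 150151, 151150]
```

```bash
python3 - <<'E'
from h import *
E=wristE()
J=np.array([566.8,197.9]);a=np.radians(80.5);ex=np.array([np.cos(a),np.sin(a)]);ey=np.array([-ex[1],ex[0]])
for n,u,v,z in(('index',338,243,45),('post',338,252,45),('pointer',399,234,42),('handle',321.5,208,85)):
    p=ray('wrist',u,v,z,E);d=p[:2]-J;print(n,(d@ex).round(1),(d@ey).round(1),p.round(1))
s=ctrl.observe();d=s['eef_pos'][:2]-J;print(d@ex,d@ey)
im=cv2.imread('pics/w7.png');hsv=cv2.cvtColor(im,cv2.COLOR_BGR2HSV)
print([int(x) for x in hsv[208,306:336,1]]);print([int(x) for x in hsv[234,388:412,2]]);print([int(x) for x in hsv[243,326:350,2]])
E
```

```text
index -78.4 -51.6 [604.8 112.1  45. ]
post -78.2 -61.6 [614.7 110.6  45. ]
pointer -16.8 -43.2 [606.7 174.2  42. ]
handle -95.0 -0.5 [551.6 104.1  85. ]
-94.76966619963505 -0.6398083787559412
[149, 111, 41, 21, 18, 27, 62, 117, 138, 139, 141, 134, 136, 142, 132, 134, 133, 145, 157, 138, 142, 137, 138, 127, 62, 23, 15, 15, 16, 11]
[57, 54, 55, 60, 70, 113, 191, 230, 238, 240, 239, 239, 239, 233, 204, 150, 130, 125, 124, 125, 125, 127, 127, 127]
[158, 159, 154, 139, 115, 101, 102, 103, 106, 148, 224, 244, 246, 246, 243, 194, 121, 103, 113, 137, 153, 161, 157, 159]
```

The handle lies exactly under the TCP. Finger at px 338, pointer at px 398, so the pull needed is about 59.5–60 mm. I'll go down and grip.

Emit:
play_rows --pt "0 0 -0.003 0 0 3 0.6" --pt "0 0 -0.003 0 0 6 0.6" --pt "0 0 -0.003 0 0 9.5 0.6" --pt "0 0 -0.003 0 0 9.5 0.6" --pt "0 0 -0.003 0 0 9.5 0.6" --pt "0 0 -0.003 0 0 9.5 0.05" --pt "0 0 -0.003 0 0 9.5 0.05" --pt "0 0 -0.003 0 0 9.5 0.05" --pt "0 0 -0.003 0 0 9.5 0.05" --pt "0 0 -0.003 0 0 9.5 0.05" --pt "0 0 -0.003 0 0 9.5 0.05" --pt "0 0 -0.003 0 0 9.5 0.05"

```text
time: 17.35
eef_pos: [552.4, 104.3, 65.4]
orientation: [180.0, 0.0, 170.6]
force: [-1.5, -2.2, 6.9]
grip_width: 0.173
finger_force: 30.0
```

```bash
python3 - <<'E'
from h import *
s=ctrl.observe();print(s['force'],s['grip_width'],s['finger_force'])
a=np.radians(80.5);ex=np.array([np.cos(a),np.sin(a)])
p=s['eef_pos'][:2]-59.5*ex;go(*p,s['eef_pos'][2],170.5)
E
```

```text
[-1.52362667 -2.20496855  6.86211127] 0.17340776099993596 29.994927942752838
at 17.35 [552.4 104.3  65.4] [180.     0.   170.64] -> [0.     0.0001 0.0024] [ 0.01 -5.95 -0.  ]
```

Emit:
play_rows --pt "0 0 0.002 0 -0.4 0 0.05" --pt "0 0 0.002 0 -1.0 0 0.05" --pt "0 0 0.002 0 -1.7 0 0.05" --pt "0 0 0.002 0 -2.4 0 0.05" --pt "0 0 0.002 0 -3.1 0 0.05" --pt "0 0 0.002 0 -3.8 0 0.05" --pt "0 0 0.002 0 -4.5 0 0.05" --pt "0 0 0.002 0 -5.1 0 0.05" --pt "0 0 0.002 0 -5.6 0 0.05" --pt "0 0 0.002 0 -5.95 0 0.05" --pt "0 0 0.002 0 -5.95 0 0.05" --pt "0 0 0.002 0 -5.95 0 0.05"

```text
time: 18.55
eef_pos: [542.7, 46.4, 65.3]
orientation: [179.9, -0.0, 170.5]
force: [-2.8, 13.0, 6.4]
grip_width: 0.17
finger_force: 30.0
```

```bash
python3 - <<'E'
from h import *
s=ctrl.observe();print(s['eef_pos'],s['force'],s['grip_width'],s['finger_force'])
a=np.radians(80.5);ex=np.array([np.cos(a),np.sin(a)]);ey=np.array([-ex[1],ex[0]]);J=np.array([566.8,197.9])
print('pull',(np.array([552.4,104.3])-s['eef_pos'][:2])@ex)
E=wristE();im=ctrl.camera('wrist');hsv=cv2.cvtColor(im,cv2.COLOR_BGR2HSV)
W=lambda x,y,z:np.append(J+x*ex+y*ey,z)
for n,P in(('index',(-78,-50,45)),('ptr',(-78,-43,42)),('p0h',(-55,0,70)),('p1h',(-5,0,70)),('blk',(-43,-29,50))):
    q=proj('wrist',W(*P),E).round().astype(int);print(n,q)
u,v=proj('wrist',W(-78,-47,44),E).round().astype(int)
for r in range(v-14,v+20,2):
    if 0<=r<400: print(r,[f"{int(hsv[r,c,1])}/{int(hsv[r,c,2])}" for c in range(u-16,u+17,2)])
t=ctrl.camera('top');cv2.imwrite('pics/t2.png',t);cv2.imwrite('pics/w8.png',im)
sc=ctrl.camera('scene');cv2.imwrite('pics/s2.png',sc)
E
```

```text
[542.69042211  46.41004126  65.34751572] [-2.78013868 13.02718564  6.37451413] 0.16987977131387885 29.99745100736618
pull 58.69857536802243
index [429 299]
ptr [429 288]
p0h [494 251]
p1h [581 251]
blk [488 277]
280 ['6/45', '17/44', '11/46', '11/46', '31/49', '26/49', '17/46', '17/45', '16/47', '12/42', '24/43', '6/46', '34/45', '6/45', '11/45', '22/46', '19/66']
282 ['15/52', '10/49', '12/44', '10/49', '36/50', '23/45', '16/47', '12/43', '16/48', '17/45', '11/46', '21/49', '21/48', '26/49', '21/48', '16/49', '12/64']
284 ['16/48', '5/50', '0/47', '11/47', '26/49', '20/50', '17/45', '14/53', '15/50', '11/45', '30/51', '26/49', '11/46', '15/51', '10/52', '15/52', '8/68']
286 ['15/51', '16/49', '5/47', '21/49', '20/50', '5/49', '16/49', '10/53', '21/49', '20/52', '20/51', '5/52', '5/51', '21/48', '15/50', '10/50', '3/76']
288 ['15/51', '24/53', '15/51', '15/50', '20/52', '20/52', '6/45', '5/49', '20/51', '14/53', '11/48', '16/49', '27/47', '16/49', '11/46', '14/55', '10/80']
290 ['10/50', '11/47', '16/48', '5/48', '16/49', '11/47', '6/46', '0/50', '15/50', '16/48', '10/49', '0/46', '1
[... 1066 characters left out ...]
10/50', '5/48', '5/49', '16/49', '84/76', '150/156', '153/167']
306 ['10/52', '5/52', '5/52', '5/51', '0/48', '0/49', '5/48', '16/49', '16/48', '26/50', '5/48', '10/51', '5/48', '5/50', '109/89', '151/162', '157/164']
308 ['10/50', '20/52', '15/52', '5/49', '10/50', '15/52', '11/48', '10/50', '10/49', '6/45', '16/49', '10/50', '10/50', '15/50', '116/103', '152/164', '151/167']
310 ['0/49', '15/51', '11/48', '5/51', '20/52', '10/50', '10/50', '16/48', '11/48', '20/52', '31/49', '6/46', '15/51', '11/48', '130/116', '154/167', '154/167']
312 ['11/47', '15/50', '15/51', '5/50', '5/47', '16/47', '11/48', '17/45', '5/50', '16/47', '0/49', '10/50', '10/52', '15/52', '141/137', '150/172', '154/172']
```

```bash
python3 - <<'E'
from h import *
a=np.radians(80.5);ex=np.array([np.cos(a),np.sin(a)]);ey=np.array([-ex[1],ex[0]]);J=np.array([566.8,197.9])
for cam,f in(('scene','s2'),('top','t2')):
    im=cv2.imread(f'pics/{f}.png');hsv=cv2.cvtColor(im,cv2.COLOR_BGR2HSV)
    m=cv2.inRange(hsv,(6,150,130),(21,255,255));n,l,st,ce=cv2.connectedComponentsWithStats(m)
    for i in range(1,n):
        d=ray(cam,*ce[i],70)[:2]-J
        if 40<st[i,4]<500 and abs(d@ey)<60 and -110<d@ex<100:print(cam,ce[i].round(1),st[i].tolist(),'head jig',(d@ex).round(1),(d@ey).round(1))
    m=cv2.inRange(hsv,(22,130,120),(36,255,255));n,l,st,ce=cv2.connectedComponentsWithStats(m)
    for i in range(1,n):
        d=ray(cam,*ce[i],45)[:2]-J
        if st[i,4]>3 and abs(d@ey)<80 and -110<d@ex<-20:print(cam,ce[i].round(1),st[i].tolist(),'yellow jig',(d@ex).round(1),(d@ey).round(1))
    # profile along slide at pointer line / finger line / block top line
    W=lambda x,y,z:np.append(J+x*ex+y*ey,z)
    for nm,y,z in(('ptr',-41,42),('block',-26,50)):
        q=[proj(cam,W(x,y,z)).astype(np.float32) for x in range(-110,-20,3)]
        s=cv2.remap(im,np.array([q])[...,0],np.array([q])[...,1],cv2.INTER_LINEAR)[0]
        print(cam,nm,[(x,*map(int,c)) for x,c in zip(range(-110,-20,3),s)])
c=cv2.resize(cv2.imread('pics/s2.png')[150:230,370:520],None,fx=5,fy=5,interpolation=2);cv2.imwrite('pics/s2c.png',c)
E
```

```text
scene [402.8 158. ] [398, 153, 10, 9, 46] head jig -57.1 59.4
scene [436.1 170. ] [427, 164, 18, 13, 167] head jig -3.5 1.7
scene [419.4 178. ] [413, 172, 12, 16, 86] head jig -49.3 -4.6
scene [409.4 186.9] [403, 177, 14, 18, 67] head jig -81.3 -17.9
scene ptr [(-110, 84, 95, 100), (-107, 113, 127, 138), (-104, 157, 180, 193), (-101, 169, 194, 208), (-98, 162, 183, 199), (-95, 167, 189, 205), (-92, 155, 180, 196), (-89, 159, 184, 199), (-86, 119, 139, 149), (-83, 80, 95, 103), (-80, 72, 84, 92), (-77, 110, 127, 137), (-74, 138, 161, 175), (-71, 137, 160, 175), (-68, 149, 173, 189), (-65, 164, 187, 203), (-62, 152, 178, 196), (-59, 157, 181, 197), (-56, 153, 178, 197), (-53, 152, 176, 194), (-50, 158, 182, 200), (-47, 153, 178, 196), (-44, 157, 181, 199), (-41, 156, 182, 198), (-38, 153, 178, 196), (-35, 158, 184, 201), (-32, 152, 177, 195), (-29, 155, 181, 200), (-26, 154, 181, 197), (-23, 155, 182, 200)]
scene block [(-110, 47, 50, 55), (-107, 46, 51, 56), (-104, 45, 49, 54), (-101, 46, 54, 61), (-98, 41, 58, 74), (-95, 37, 61, 81), (-92, 35, 61, 82), (-89, 36, 64, 88), (-86, 44, 77
[... 1048 characters left out ...]
9), (-35, 65, 74, 48), (-32, 72, 81, 53), (-29, 71, 80, 52), (-26, 69, 79, 51), (-23, 70, 79, 50)]
top block [(-110, 40, 45, 47), (-107, 43, 48, 49), (-104, 43, 47, 48), (-101, 47, 52, 51), (-98, 48, 57, 51), (-95, 54, 61, 53), (-92, 60, 67, 55), (-89, 66, 75, 58), (-86, 76, 87, 63), (-83, 85, 96, 69), (-80, 93, 105, 73), (-77, 106, 117, 75), (-74, 109, 122, 82), (-71, 110, 122, 81), (-68, 111, 124, 85), (-65, 115, 127, 87), (-62, 116, 129, 89), (-59, 118, 131, 91), (-56, 106, 119, 82), (-53, 67, 75, 51), (-50, 37, 41, 30), (-47, 27, 30, 25), (-44, 30, 31, 26), (-41, 38, 44, 32), (-38, 56, 67, 44), (-35, 69, 78, 52), (-32, 69, 80, 51), (-29, 69, 78, 50), (-26, 67, 78, 48), (-23, 70, 79, 50)]
```

Emit:
play_rows --pt "0 0 0 0 -0.08 0 0.05" --pt "0 0 0 0 -0.08 0 0.05" --pt "0 0 0 0 -0.08 0 0.05" --pt "0 0 0 0 -0.08 0 0.05" --pt "0 0 0 0 -0.08 0 0.05" --pt "0 0 0 0 -0.08 0 0.05"

```text
time: 19.3
eef_pos: [542.6, 45.7, 65.4]
orientation: [179.9, -0.0, 170.5]
force: [-2.6, 12.7, 6.6]
grip_width: 0.172
finger_force: 30.0
```

```bash
python3 - <<'E'
from h import *
s=ctrl.observe();a=np.radians(80.5)
print('pull',(np.array([552.4,104.3])-s['eef_pos'][:2])@[np.cos(a),np.sin(a)],s['force'],s['finger_force'],s['joint_vel'].round(2))
# front head check: saturation of head vs block in scene at p0 head expected place, raised planes
im=ctrl.camera('scene');ex=np.array([np.cos(a),np.sin(a)]);ey=np.array([-ex[1],ex[0]])
for x in (-54.5,-4.5):
  print(x,[im[tuple(proj('scene',np.append(np.array([566.8,197.9])+x*ex+y*ey,z)).round().astype(int)[::-1])].tolist() for y,z in((0,70),(-8,70),(-17,60),(-17,53),(-21,50))])
E
```

```text
pull 59.367750895022766 [-2.59428908 12.65360853  6.61142192] 29.997216761112213 [-0.08 -0.06 -0.1  -0.08  0.05 -0.01]
-54.5 [[55, 125, 206], [53, 124, 208], [54, 100, 139], [84, 154, 206], [113, 208, 244]]
-4.5 [[64, 140, 228], [61, 128, 215], [52, 95, 133], [103, 185, 231], [115, 206, 245]]
```

Both heads show the same colours at the seated height, and the pull is 59.4 mm with the handle firmly held. I'm handing it in.

```bash
python3 -c "
from rig import ctrl
print(ctrl.job_done())"
```

```text
the job is handed in; nothing more can be done
None
```

I handed the job in with both stoppers in the carriage pockets and the handle held about 59.4 mm out, against an estimated 60 mm to the brass index; the gripper hid the index at the end, so that match rests on earlier measurements, and the hand-in gave no verdict.

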